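# Build up a test-sieve stack on its receiver pan

### The job

Build up the small sieve stack on the steel receiver pan, one piece at a time from the bottom: first the blue fine sieve on the pan, then the yellow medium sieve, then the red coarse sieve, and last the lid with the black knob. Every piece must be fully home in the one below and upright; leave the pan where it stands, and do not knock away or tip the brass weight, the dropper bottle, the grey V block or the cork block that stand around.

Things in the scene. Friction and masses are not known exactly. Their poses are not given: they have to be found in the camera images.
- fine_sieve_mid (a point): Blue fine sieve: open round frame 60 diameter, wall 3, 47 tall, mesh floor 10 up. Lowest 7 is a bare metal spigot (diameter 49, chamfered foot); above it the painted frame, to be gripped across its diameter in its upper half. Seated, its spigot is 7 deep in the mouth (inner diameter 54) below, the frame on the rim: 40 more height per sieve. 0.1-0.2 kg, z up. Point: its centre, 23.5 above its underside.
- medium_sieve_mid (a point): Yellow medium sieve: the same size and shape as the blue one in every dimension (60 diameter, 47 tall, 7 spigot, 40 per layer), yellow frame and wider mesh. The point is its centre, 23.5 above its underside.
- coarse_sieve_mid (a point): Red coarse sieve: the same size and shape as the blue one in every dimension, red frame and the widest mesh. The point is its centre, 23.5 above its underside.
- lid_mid (a point): Lid: pale metal disc 60 diameter with the same 7 mm spigot (diameter 49) below, which enters the mouth of a sieve; disc 7 to 14 above the underside; black round knob on top, diameter 22 from 21 to 38 above the underside (neck 16), top at 40. Grip the knob. 0.08-0.17 kg. Point: on its axis, 20 above its underside.
- pan_rim (a point): Receiver pan: open steel pan, outer diameter 60, inner 54, 40 tall, bare metal floor, on a dark round foot 80 diameter and 8 thick; loose, 0.7 kg, not to be moved. Point: centre of its mouth at rim height, 40 above the bench. The seated blue sieve has its underside 7 below this point.
- brass_weight_mid (a point): Bystander: small turned brass weight, diameter 35, 44 tall, upright; the point is its centre, 22 above the bench.
- oil_dropper_mid (a point): Bystander: brown dropper bottle with a black top, diameter 33, 102 tall, upright; the point is on its axis, 50 above the bench.
- vee_block_mid (a point): Bystander: grey steel V block, 50 x 38 (x, y) and 34 tall; the point is its centre.
- cork_block_mid (a point): Bystander: brown cork sanding block, 51 x 86 (x, y) and 29 tall; the point is its centre. (Beyond the listed things, a fixed bench stand with thin rods rises to about 300 at the front left edge of the bench, round x 0.29, y 0.45 m, and a fixed wooden block 105 tall lies beside it round x 0.40, y 0.52 m.)

How it is judged:
By the outcome, as a careful person would: the job done as asked, in the order asked, and still so for the second after the job is handed in, with the robot touching nothing.
It also fails if it takes over 109 s, if anything falls off the work surface, if the arm or the gripper's body presses on something with over 40 N, if the wrist force passes 120 N, or if a joint passes its speed limit or range.

### The arm

A 6-joint arm with a two-finger parallel gripper is mounted at the origin on a cart in front of the work surface, level with it; the furniture and walls round the work are solid. World frame = base frame: x ahead of the robot, y to its left, z up, the work surface at z = 0. Lengths are in m, angles in degrees, forces in N, time in s.
With the tool pointing down it reaches from about 0.35 to 0.875 m from the base axis. Payload 4.2 kg.
Tool frame: the origin (TCP) lies at the centre of the arm's flange, where the gripper is bolted on; the fingertips stand 182 mm ahead of it and the grasp point (between the pads) lies 164 mm ahead of it (r.nose_length is the distance from the TCP to the fingertips, in m); z points along the fingers, y is the line along which they close (so a half turn about z gives the same grasp; the last joint's range is limited). The gripper opens to 87 mm and grips with 3 to 60 N. Pads are 19 mm wide; open, the fingers measure 117 mm over their backs; the gripper's body (75 mm by 190 mm) begins 51 mm behind the grasp point.
Start: joints at [89.473, 22.042, 0.453, 0, -68.411, -14.817], TCP at [0.165, 0.603, 0.405] pointing down, gripper open.
Joint ranges: [-179.83, 179.83], [-69.29, 118.12], [-61.27, 80.66], [-181.25, 117.63], [-171.15, -9.14], [-177.46, 177.46]. Speed limits (degrees/s): [159.86, 159.86, 180, 180, 180, 180].

### API

Orientations are given as a 3x3 rotation matrix whose columns are the frame's x, y, z axes.
In Python, from station import r, vision gives the robot as it stands. The module is installed in compiled form; this text tells all that it offers.
- The arm moves only by the shell command python3 -m creep 'ROWS'. ROWS is JSON, a list of rows, each a list of 7 numbers: the opening, from -1 (shut) to 1 (fully open), then the shift along the tool's x, y, z in mm, then the turn, a rotation vector about the tool's x, y, z in degrees. A call has 1 to 8 rows; each row is the pose to reach, as a shift and turn from the pose commanded when the call began, along the tool's axes at that moment; what a row does not reach only later rows make up. A row lasts 1/12 s, in which the tool goes at most 41.7 mm and 7.16 degrees, less where a joint would pass 70% of its speed; a pose out of reach is approached as far as the arm can. A call with a gripper value outside its range is refused whole. The fingers move at their own pace and stop on an object; the grip force is fixed at half the most. Time passes only in rows, so rows that repeat a pose let the fingers close. It gives the time, the measured TCP pose, the force, the opening and the grip force at its end, in the units of the state.
- r.sense(): the state, without advancing time (a new reading comes with each control period).
- vision.capture(name): name is "side" or "top"; returns (picture, depth): 400x640x3 uint8, red, green, blue; 400x640 float32, m along the optical axis (not along the pixel's ray), 0 where there is no reading.
- vision.camera_model(name): a dict with "vertical_fov" (degrees; the focal length in pixels is half the picture's height over the tangent of half this angle, whatever the lens; pixels are square), "cx", "cy" (the principal point, pixels), "distortion" ([k1, k2, p1, p2, k3] as OpenCV has them; the pictures are not rectified), "extrinsics" (4x4, takes a point from camera to world coordinates). Camera axes: x right, y down, z forward; pixel columns grow to the right and rows downward; lengths in m; the calibration is good to about 2 mm. A picture is of the moment at which its call begins. camera_model takes no time and is no camera call.
- r.finish_job(): hands the job in; it is judged then, once.
Trained networks look in the newest picture that a camera, given by its name, has taken for a name from the list of things; names that differ only in an ending like _2 or _b are one class to them, and where a whole thing is asked for, a point or a joint stands for the part that bears it (a point fixed in the world has none). Each returns a list of dicts, best first, with "conf" (0 to 1); they miss things now and then, are a little off and sometimes report something else, mostly with a low value. They report only what shows in the picture. A call takes as long as a camera call.
- vision.find_in(camera, thing): "uv" ([column, row] in pixels, amid what is visible of it).
- vision.cut_out(camera, thing): "region" (400x640 bool, what is visible of it) and "uv" ([column, row] in pixels, amid what is visible of it).
The state is a dict: "time_s": time; "joints": joint angles; "joint_velocities": joint speeds; "effort": joint torques, N m; "tcp_pos": TCP position; "ee_rot": TCP orientation; "wrist_force": force on the tool from outside, world axes, zero at the start; "moment": the same for the moment, N m; "gripper_width": opening from 0.0 (shut) to 1.0 (fully open); "gripper_force": force on a finger pad.
Only numpy, scipy, OpenCV 4.12 (cv2) and the standard library are available. Lean on these libraries where they do the work, as an engineer would, in place of code of your own. Each camera call takes 0.05 s, during which the arm holds its last target. There are 200 camera calls.

## Working session

There is one attempt and no reset: what is moved stays moved. The work goes in short steps, Python scripts to look and compute and a shell command to move; the robot and the scene stay as the last step left them, time stands still between calls to the robot, and variables do not carry over. Pictures are saved under pics/ and viewed, at most 14 in all, crops included, and the job is handed in when it is done.

```bash
mkdir -p pics; cat > h.py <<'E'
import numpy as np, cv2
from station import r, vision
def unproj(cam,uv,depth=None,z=None):
    m=vision.camera_model(cam); f=200/np.tan(np.radians(m["vertical_fov"]/2))
    K=np.array([[f,0,m["cx"]],[0,f,m["cy"]],[0,0,1.]]); E=np.array(m["extrinsics"])
    uv=np.asarray(uv,float).reshape(-1,1,2)
    n=cv2.undistortPoints(uv,K,np.array(m["distortion"],float)).reshape(-1,2)
    d=np.c_[n,np.ones(len(n))]@E[:3,:3].T
    s=np.asarray(depth).reshape(-1,1) if z is None else ((z-E[2,3])/d[:,2])[:,None]
    return E[:3,3]+d*s
def cloud(cam,thing,D):
    o=vision.cut_out(cam,thing)
    if not o: return None,0
    v,u=np.nonzero(o[0]["region"]&(D>0))
    return unproj(cam,np.c_[u,v],D[v,u]),o[0]["conf"]
def circ(P):
    A=np.c_[2*P[:,:2],np.ones(len(P))]; x=np.linalg.lstsq(A,(P[:,:2]**2).sum(1),rcond=None)[0]
    return x[:2],np.sqrt(x[2]+x[0]**2+x[1]**2)
E
python3 - <<'E'
from h import *
names="fine_sieve_mid medium_sieve_mid coarse_sieve_mid lid_mid pan_rim brass_weight_mid oil_dropper_mid vee_block_mid cork_block_mid".split()
np.set_printoptions(precision=4,suppress=True)
for c in ["side","top"]:
    I,D=vision.capture(c); cv2.imwrite(f"pics/{c}0.png",I[:,:,::-1]); print(c,np.array(vision.camera_model(c)["extrinsics"]))
    for n in names:
        P,cf=cloud(c,n,D)
        if P is None or len(P)<10: print(n,None);continue
        zt=np.percentile(P[:,2],97); T=P[P[:,2]>zt-.006]
        cc,R=circ(T)
        print(n,round(cf,2),len(P),"ztop",round(zt,4),"mid",(P.min(0)+P.max(0))[:2]/2,"ext",np.ptp(P,0),"circ",cc,round(R,4), "med",np.median(T,0))
s=r.sense(); print(s["ee_rot"],s["time_s"],s["gripper_width"],s["wrist_force"])
E
```

```text
side [[-0.9648 -0.1394  0.223   0.3053]
 [-0.263   0.5232 -0.8106  0.7983]
 [-0.0037 -0.8407 -0.5415  0.5823]
 [ 0.      0.      0.      1.    ]]
fine_sieve_mid 0.84 494 ztop 0.0472 mid [ 0.4823 -0.1682] ext [0.0759 0.1431 0.0515] circ [ 0.4742 -0.1284] 0.0282 med [ 0.4723 -0.1244  0.0451]
medium_sieve_mid 0.79 954 ztop 0.047 mid [0.6061 0.2559] ext [0.0752 0.1135 0.0514] circ [0.5989 0.2817] 0.0285 med [0.5976 0.2814 0.0452]
coarse_sieve_mid 0.86 688 ztop 0.0474 mid [0.6314 0.1133] ext [0.0787 0.066  0.0526] circ [0.6221 0.1142] 0.0284 med [0.6204 0.1199 0.0454]
lid_mid None
pan_rim 0.9 814 ztop 0.04 mid [0.4598 0.071 ] ext [0.0791 0.1144 0.0427] circ [0.4596 0.0548] 0.0286 med [0.4583 0.0614 0.0382]
brass_weight_mid 0.63 290 ztop 0.0435 mid [0.5336 0.1643] ext [0.0413 0.0555 0.0462] circ [0.5305 0.1744] 0.0065 med [0.5304 0.1765 0.0425]
oil_dropper_mid 0.67 413 ztop 0.0941 mid [ 0.6235 -0.125 ] ext [0.0677 0.1493 0.104 ] circ [ 0.6057 -0.0667] 0.004 med [ 0.6054 -0.0662  0.0943]
vee_block_mid 0.73 603 ztop 0.0345 mid [0.447  0.1378] ext [0.0625 0.0634 0.0379] circ [0.4424 0.1496] 0
[... 1008 characters left out ...]

brass_weight_mid 0.73 451 ztop 0.0488 mid [ 0.4724 -0.1293] ext [0.058  0.0585 0.0566] circ [ 0.4723 -0.1301] 0.028 med [ 0.4715 -0.125   0.0468]
oil_dropper_mid 0.5 152 ztop 0.0998 mid [ 0.6044 -0.0702] ext [0.0319 0.0333 0.0892] circ [ 0.6049 -0.0704] 0.0044 med [ 0.6044 -0.0703  0.0987]
vee_block_mid 0.87 306 ztop 0.037 mid [0.4407 0.1459] ext [0.0526 0.0416 0.0419] circ [0.4404 0.1458] 0.0204 med [0.4399 0.1378 0.0337]
cork_block_mid 0.86 650 ztop 0.0319 mid [ 0.5153 -0.2664] ext [0.0755 0.1002 0.0387] circ [ 0.5147 -0.2624] 0.0279 med [ 0.5161 -0.2625  0.0285]
[[ 0.9644 -0.2646  0.    ]
 [-0.2646 -0.9644 -0.    ]
 [ 0.      0.     -1.    ]] 1.0 0.9986958468112633 [0.3498 0.1594 0.2863]
```

View pics/top0.png

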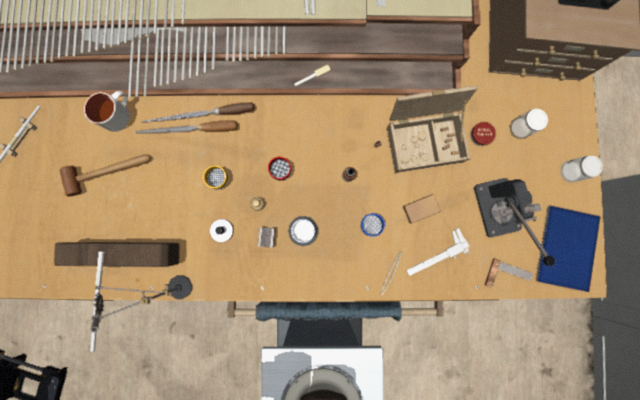

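View pics/side0.png

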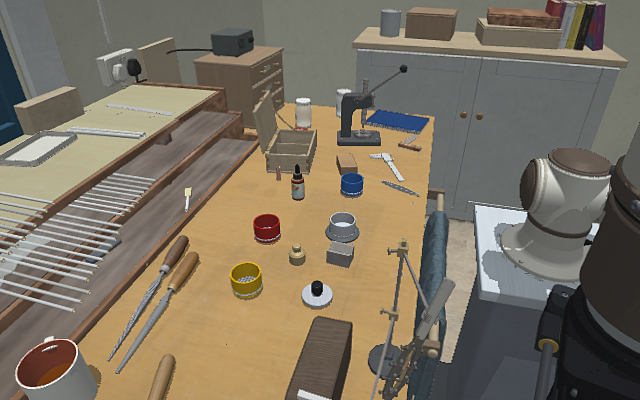

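```bash
python3 -m creep '[[1,0,0,-40,0,0,-5],[1,0,0,-80,0,0,-10],[1,0,0,-120,0,0,-15.35],[1,0,0,-150,0,0,-15.35],[1,0,0,-150,0,0,-15.35]]'
python3 - <<'E'
from h import *
np.set_printoptions(precision=4,suppress=True)
from scipy.optimize import least_squares
for c in ["side","top"]:
  I,D=vision.capture(c)
  for n,(x,y,z) in dict(pan=(.4585,.052,.040),blue=(.4735,-.1295,.047),yellow=(.598,.2805,.047),red=(.6213,.113,.047)).items():
    v,u=np.mgrid[0:400,0:640]; ok=D>0
    P=unproj(c,np.c_[u[ok],v[ok]],D[ok]); rr=np.hypot(P[:,0]-x,P[:,1]-y)
    T=P[(rr<.034)&(rr>.022)&(abs(P[:,2]-z)<.004)]
    f=least_squares(lambda p:np.hypot(T[:,0]-p[0],T[:,1]-p[1])-.0285,[x,y],loss="soft_l1",f_scale=.001)
    a=np.arctan2(T[:,1]-y,T[:,0]-x); print(c,n,len(T),f.x,np.median(T[:,2]),np.histogram(a,8)[0])
s=r.sense();print(s["tcp_pos"],s["ee_rot"],s["joints"])
E
```

```text
time_s: 1.42
tcp_pos: [0.1658, 0.6021, 0.5635]
ee_rot: [[1.0, 0.0, 0.004], [0.0, -1.0, 0.015], [0.004, -0.015, -1.0]]
wrist_force: [0.1, 0.3, 0.7]
gripper_width: 1.0
gripper_force: 0.0
side pan 116 [0.459  0.0521] 0.03884707458243997 [11 15 17 16  8 16 16 17]
side blue 82 [ 0.4742 -0.1286] 0.04579569354597929 [ 5 13 10 10  8 11 14 11]
side yellow 171 [0.5989 0.2815] 0.0457207156806958 [16 20 24 20 18 20 28 25]
side red 119 [0.6223 0.1145] 0.04584404933403052 [10 13 17 16  9 15 21 18]
top pan 75 [0.4577 0.0502] 0.03978060670554684 [ 9  9 11 11  6 10  8 11]
top blue 80 [ 0.4724 -0.1304] 0.046553937912967136 [10 10 11 11 10 11  9  8]
top yellow 86 [0.5976 0.2801] 0.04714847664225652 [12 10  8  8 11 11 15 11]
top red 78 [0.6206 0.1122] 0.04710633301303224 [10 11 10 10  9 10  9  9]
[0.1653 0.6024 0.5563] [[ 1.     -0.0001 -0.0004]
 [-0.0001 -1.      0.0035]
 [-0.0004 -0.0035 -1.    ]] [ 89.4726  18.7842  16.7698  -0.0229 -87.7866   0.5244]
```

```bash
python3 -m creep '[[1,124,295,0,0,0,0],[1,124,295,0,0,0,0],[1,124,295,0,0,0,0],[1,124,295,0,0,0,0],[1,124,295,0,0,0,0],[1,124,295,0,0,0,0],[1,124,295,0,0,0,0],[1,124,295,0,0,0,0]]' >/dev/null
python3 -m creep '[[1,124,295,0,0,0,0],[1,124,295,0,0,0,0],[1,124,295,0,0,0,0],[1,124,295,0,0,0,0],[1,124,295,0,0,0,0],[1,124,295,0,0,0,0],[1,124,295,0,0,0,0],[1,124,295,0,0,0,0]]' 
python3 -m creep '[[1,60,142,180,0,0,0],[1,60,142,180,0,0,0],[1,60,142,180,0,0,0],[1,60,142,180,0,0,0],[1,60,142,180,0,0,0],[1,60,142,180,0,0,0],[1,60,142,180,0,0,0],[1,60,142,180,0,0,0]]' 
cat >> h.py <<'E'
def st():
    s=r.sense(); print("t",round(s["time_s"],2),"tcp",np.round(np.array(s["tcp_pos"])*1000,1),"x,z ax",np.round(np.array(s["ee_rot"])[:,[0,2]].T,3).tolist(),"F",np.round(s["wrist_force"],1),"w",round(s["gripper_width"],3),"gf",round(s["gripper_force"],1))
E
python3 -c "from h import *;st()"
```

```text
time_s: 2.85
tcp_pos: [0.4136, 0.01, 0.5531]
ee_rot: [[1.0, -0.002, -0.003], [-0.002, -1.0, -0.001], [-0.003, 0.001, -1.0]]
wrist_force: [0.6, 0.7, 0.6]
gripper_width: 1.003
gripper_force: 0.0
time_s: 3.52
tcp_pos: [0.4729, -0.13, 0.372]
ee_rot: [[1.0, -0.002, -0.007], [-0.002, -1.0, -0.0], [-0.007, 0.0, -1.0]]
wrist_force: [0.4, -0.2, 0.8]
gripper_width: 1.0
gripper_force: 0.0
t 3.52 tcp [ 472.9 -130.   372. ] x,z ax [[1.0, -0.002, -0.007], [-0.007, -0.0, -1.0]] F [ 0.4 -0.2  0.8] w 1.0 gf 0.0
```

```bash
python3 -m creep '[[1,0,0,40,0,0,0],[1,0,0,80,0,0,0],[1,0,0,115,0,0,0],[1,0,0,145,0,0,0],[1,0,0,165,0,0,0],[1,0,0,173,0,0,0],[1,0,0,173,0,0,0],[1,0,0,173,0,0,0]]' | grep -v rot
python3 -m creep '[[0.2,0,0,0,0,0,0],[-0.2,0,0,0,0,0,0],[-1,0,0,0,0,0,0],[-1,0,0,0,0,0,0],[-1,0,0,0,0,0,0],[-1,0,0,0,0,0,0],[-1,0,0,0,0,0,0],[-1,0,0,0,0,0,0]]' 
python3 -m creep '[[-1,0,0,-10,0,0,0],[-1,0,0,-35,0,0,0],[-1,0,0,-70,0,0,0],[-1,0,0,-100,0,0,0],[-1,0,0,-110,0,0,0],[-1,0,0,-110,0,0,0],[-1,0,0,-110,0,0,0]]' 
python3 -c "
from h import *
st()
I,D=vision.capture('side'); cv2.imwrite('pics/s1.png',cv2.resize(I[90:290,200:500,::-1],None,fx=2.5,fy=2.5))
st()"
```

```text
time_s: 4.18
tcp_pos: [0.4742, -0.1287, 0.203]
wrist_force: [-0.3, -0.1, 0.9]
gripper_width: 0.999
gripper_force: 0.0
time_s: 4.85
tcp_pos: [0.4735, -0.1294, 0.2022]
ee_rot: [[1.0, 0.0, 0.0], [0.0, -1.0, -0.0], [0.0, 0.0, -1.0]]
wrist_force: [-1.1, -0.7, 5.4]
gripper_width: 0.664
gripper_force: 30.0
time_s: 5.43
tcp_pos: [0.4729, -0.1292, 0.3113]
ee_rot: [[1.0, -0.001, -0.0], [-0.001, -1.0, 0.001], [-0.0, -0.001, -1.0]]
wrist_force: [-1.5, -0.7, -2.5]
gripper_width: 0.67
gripper_force: 30.0
t 5.43 tcp [ 472.9 -129.2  311.3] x,z ax [[1.0, -0.001, -0.0], [-0.0, 0.001, -1.0]] F [-1.5 -0.7 -2.5] w 0.67 gf 30.0
t 5.48 tcp [ 472.6 -129.2  310.3] x,z ax [[1.0, -0.001, -0.003], [-0.003, 0.001, -1.0]] F [-0.3  0.6 -2.8] w 0.67 gf 30.0
```

View pics/s1.png

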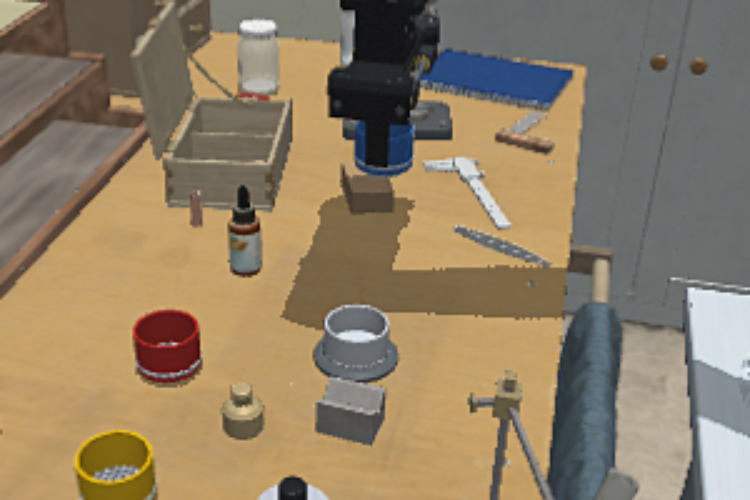

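```bash
python3 -m creep '[[-1,-3,-30,0,0,0,0],[-1,-6,-70,0,0,0,0],[-1,-9,-110,0,0,0,0],[-1,-12,-150,0,0,0,0],[-1,-15,-172,20,0,0,0],[-1,-15,-180.5,40,0,0,0],[-1,-15,-180.5,50,0,0,0],[-1,-15,-180.5,50,0,0,0]]' >/dev/null
python3 -m creep '[[-1,0,0,0,0,0,0],[-1,0,0,0,0,0,0]]' >/dev/null
cat >> h.py <<'E'
from scipy.optimize import least_squares
def held(thing,x,y,z0,z1,c="side",R=.030):
    I,D=vision.capture(c); P,cf=cloud(c,thing,D)
    if P is None: print("no",thing); return I
    T=P[(P[:,2]>z0)&(P[:,2]<z1)&(np.hypot(P[:,0]-x,P[:,1]-y)<.045)]
    f=least_squares(lambda p:np.hypot(T[:,0]-p[0],T[:,1]-p[1])-R,[x,y],loss="soft_l1",f_scale=.001)
    print(thing,cf,len(T),"axis",np.round(f.x*1000,1),"z",np.percentile(P[:,2],[2,98])); return I
E
python3 -c "
from h import *
st()
I=held('fine_sieve_mid',.458,.051,.065,.090); cv2.imwrite('pics/s2.png',cv2.resize(I[120:280,240:440,::-1],None,fx=3,fy=3))
st()"
```

```text
t 6.32 tcp [458.5  51.  261.4] x,z ax [[1.0, -0.0, -0.001], [-0.001, -0.001, -1.0]] F [ 0.3 -0.5 -1.4] w 0.669 gf 30.0
fine_sieve_mid 0.63 143 axis [459.4  51.4] z [0.06022109 0.15196105]
t 6.42 tcp [458.7  50.9 262.1] x,z ax [[1.0, -0.001, 0.001], [0.001, 0.0, -1.0]] F [ 1.4  0.7 -0.9] w 0.672 gf 30.0
```

View pics/s2.png

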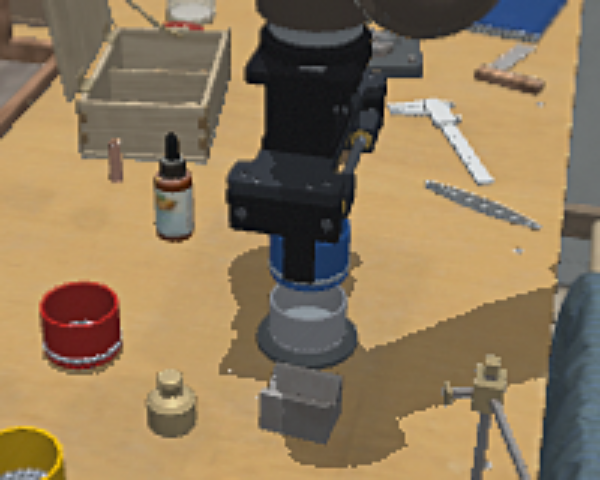

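```bash
python3 -m creep '[[-1,0,-0.5,5,0,0,0],[-1,0,-0.5,10,0,0,0],[-1,0,-0.5,15,0,0,0],[-1,0,-0.5,18,0,0,0],[-1,0,-0.5,20,0,0,0],[-1,0,-0.5,22,0,0,0],[-1,0,-0.5,23.5,0,0,0],[-1,0,-0.5,23.5,0,0,0]]' | grep -v rot
python3 -m creep '[[-1,0,0,1,0,0,0],[-1,0,0,2,0,0,0],[-1,0,0,3,0,0,0],[-1,0,0,3.5,0,0,0],[-1,0,0,3.5,0,0,0]]'
```

```text
time_s: 7.08
tcp_pos: [0.4584, 0.0517, 0.238]
wrist_force: [0.2, -0.4, -0.9]
gripper_width: 0.666
gripper_force: 30.0
time_s: 7.5
tcp_pos: [0.4585, 0.0518, 0.2353]
ee_rot: [[1.0, 0.0, 0.0], [0.0, -1.0, 0.0], [0.0, -0.0, -1.0]]
wrist_force: [-2.0, -0.4, 2.9]
gripper_width: 0.668
gripper_force: 30.0
```

```bash
python3 -m creep '[[0.5,0,0,0,0,0,0],[1,0,0,0,0,0,0],[1,0,0,0,0,0,0],[1,0,0,0,0,0,0],[1,0,0,-10,0,0,0],[1,0,0,-40,0,0,0],[1,0,0,-80,0,0,0],[1,0,0,-105,0,0,0]]' | grep -v rot
python3 -m creep '[[1,20,-32,0,0,0,0],[1,40,-65,0,0,0,0],[1,60,-98,0,0,0,0],[1,80,-131,0,0,0,0],[1,100,-164,0,0,0,0],[1,120,-197,20,0,0,0],[1,140,-229,40,0,0,0],[1,140,-229,40,0,0,0]]' | grep tcp
python3 - <<'E'
from h import *
st(); I=held('fine_sieve_mid',.458,.051,.042,.074); cv2.imwrite('pics/s3.png',cv2.resize(I[140:290,240:440,::-1],None,fx=3,fy=3))
I,D=vision.capture('top')
v,u=np.mgrid[0:400,0:640]; ok=D>0
P=unproj('top',np.c_[u[ok],v[ok]],D[ok]); x,y=.4577,.0502; rr=np.hypot(P[:,0]-x,P[:,1]-y)
T=P[(rr<.034)&(rr>.022)&(P[:,2]>.06)];print(circ(T),np.median(T[:,2]))
G=P[(rr<.042)&(rr>.034)&(P[:,2]<.015)&(P[:,2]>.005)]; print("foot",(np.percentile(G,1,axis=0)+np.percentile(G,99,axis=0))/2,len(G)); st()
E
```

```text
time_s: 8.17
tcp_pos: [0.4589, 0.0518, 0.3427]
wrist_force: [1.3, 0.5, -0.1]
gripper_width: 0.994
gripper_force: 0.0
tcp_pos: [0.5999, 0.2851, 0.2928]
t 8.83 tcp [599.9 285.1 292.8] x,z ax [[1.0, 0.003, -0.006], [-0.006, -0.003, -1.0]] F [-0.1 -0.6 -2.2] w 1.001 gf 0.0
fine_sieve_mid 0.6 502 axis [459.3  53.8] z [0.04176083 0.08023437]
(array([0.45778418, 0.05178383]), np.float64(0.02814277298335747)) 0.07963817588955702
foot [0.45693142 0.05065116 0.00879388] 118
t 8.98 tcp [598.3 280.9 298.5] x,z ax [[1.0, 0.001, -0.002], [-0.002, -0.002, -1.0]] F [-0.5  0.   0.3] w 1.001 gf 0.0
```

View pics/s3.png

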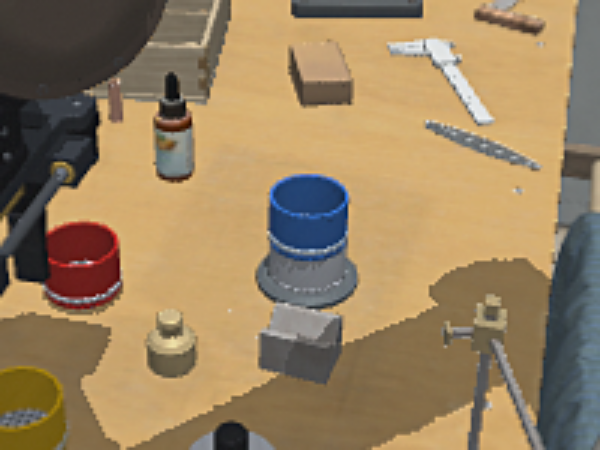

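```bash
python3 -m creep '[[1,0,0.6,30,0,0,0],[1,0,0.6,55,0,0,0],[1,0,0.6,80,0,0,0],[1,0,0.6,92,0,0,0],[1,0,0.6,97,0,0,0],[1,0,0.6,97,0,0,0],[0,0,0.6,97,0,0,0],[-1,0,0.6,97,0,0,0]]' | grep -v rot
python3 -m creep '[[-1,0,0,0,0,0,0],[-1,0,0,0,0,0,0],[-1,0,0,0,0,0,0],[-1,0,0,0,0,0,0],[-1,0,0,0,0,0,0],[-1,0,0,0,0,0,0]]' 
python3 -m creep '[[-1,0,0,-10,0,0,0],[-1,0,0,-35,0,0,0],[-1,0,0,-70,0,0,0],[-1,0,0,-100,0,0,0],[-1,0,0,-110,0,0,0],[-1,0,0,-110,0,0,0],[-1,0,0,-110,0,0,0]]' | grep -v rot
```

```text
time_s: 9.65
tcp_pos: [0.599, 0.2804, 0.205]
wrist_force: [-0.3, -0.6, 0.4]
gripper_width: 0.917
gripper_force: 0.0
time_s: 10.15
tcp_pos: [0.5985, 0.2802, 0.2036]
ee_rot: [[1.0, 0.0, 0.001], [0.0, -1.0, 0.0], [0.001, -0.0, -1.0]]
wrist_force: [-1.1, -0.4, 6.5]
gripper_width: 0.688
gripper_force: 30.0
time_s: 10.73
tcp_pos: [0.5978, 0.28, 0.312]
wrist_force: [-0.4, -0.1, -3.8]
gripper_width: 0.69
gripper_force: 30.0
```

```bash
python3 -m creep '[[-1,-15,25,0,0,0,0],[-1,-35,57,0,0,0,0],[-1,-57,92,0,0,0,0],[-1,-79,128,0,0,0,0],[-1,-101,164,0,0,0,0],[-1,-122,199,0,0,0,0],[-1,-136,222,0,0,0,0],[-1,-140,228.6,0,0,0,0]]' >/dev/null
python3 -m creep '[[-1,0,0,7,0,0,0],[-1,0,0,13,0,0,0],[-1,0,0,13,0,0,0],[-1,0,0,13,0,0,0]]' | grep tcp
python3 -c "
from h import *
I=held('medium_sieve_mid',.458,.051,.105,.130); cv2.imwrite('pics/s4.png',cv2.resize(I[100:260,240:440,::-1],None,fx=3,fy=3))
st()"
```

```text
tcp_pos: [0.459, 0.0525, 0.2985]
medium_sieve_mid 0.87 185 axis [459.5  53.4] z [0.10272446 0.14285106]
t 11.83 tcp [459.1  52.4 299.2] x,z ax [[1.0, 0.001, -0.001], [-0.001, -0.0, -1.0]] F [ 0.5  0.3 -1.2] w 0.687 gf 30.0
```

View pics/s4.png

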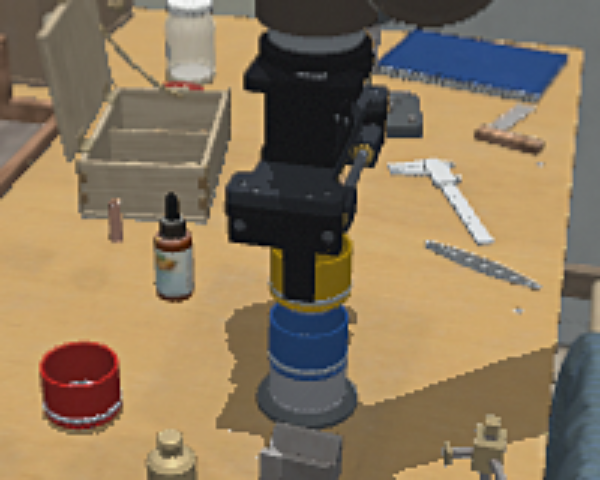

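```bash
python3 -m creep '[[-1,0,0.3,5,0,0,0],[-1,0,0.3,10,0,0,0],[-1,0,0.3,14,0,0,0],[-1,0,0.3,17,0,0,0],[-1,0,0.3,19,0,0,0],[-1,0,0.3,20.5,0,0,0],[-1,0,0.3,21.5,0,0,0],[-1,0,0.3,21.5,0,0,0]]' | grep -v rot
python3 -m creep '[[-1,0,0,0.7,0,0,0],[-1,0,0,1.4,0,0,0],[-1,0,0,1.9,0,0,0],[-1,0,0,1.9,0,0,0]]'
```

```text
time_s: 12.5
tcp_pos: [0.4584, 0.0512, 0.2781]
wrist_force: [-0.1, -0.6, -2.2]
gripper_width: 0.691
gripper_force: 30.0
time_s: 12.83
tcp_pos: [0.4585, 0.0513, 0.2766]
ee_rot: [[1.0, 0.0, 0.0], [0.0, -1.0, 0.0], [0.0, -0.0, -1.0]]
wrist_force: [-0.4, 0.2, -0.2]
gripper_width: 0.69
gripper_force: 30.0
```

```bash
python3 -m creep '[[-1,0,0,0.8,0,0,0],[-1,0,0,1.2,0,0,0],[-1,0,0,1.2,0,0,0]]' | egrep "tcp|force"
python3 -m creep '[[0.5,0,0,0,0,0,0],[1,0,0,0,0,0,0],[1,0,0,0,0,0,0],[1,0,0,0,0,0,0],[1,0,0,-10,0,0,0],[1,0,0,-40,0,0,0],[1,0,0,-75,0,0,0],[1,0,0,-85,0,0,0]]' | grep -v rot
python3 -m creep '[[1,30,-11,0,0,0,0],[1,65,-24,0,0,0,0],[1,100,-37,0,0,0,0],[1,135,-50,20,0,0,0],[1,163,-61,40,0,0,0],[1,163,-61,60,0,0,0],[1,163,-61,60,0,0,0],[1,163,-61,60,0,0,0]]' | grep tcp
cat >> h.py <<'E'
def topring(x,y,zmin,rlo=.022,rhi=.034):
    I,D=vision.capture('top'); v,u=np.mgrid[0:400,0:640]; ok=D>0
    P=unproj('top',np.c_[u[ok],v[ok]],D[ok]); rr=np.hypot(P[:,0]-x,P[:,1]-y)
    T=P[(rr<rhi)&(rr>rlo)&(P[:,2]>zmin)]; print("top ring",circ(T),len(T),"z",np.round(np.percentile(T[:,2],[10,50,90]),4)); return I
E
python3 - <<'E'
from h import *
st(); I=held('medium_sieve_mid',.458,.051,.085,.115); cv2.imwrite('pics/s5.png',cv2.resize(I[100:260,240:440,::-1],None,fx=3,fy=3))
topring(.4578,.0515,.10); st()
E
```

```text
tcp_pos: [0.4585, 0.0513, 0.2764]
wrist_force: [-3.3, 0.5, 8.1]
gripper_force: 30.0
time_s: 13.75
tcp_pos: [0.4597, 0.0516, 0.3647]
wrist_force: [0.9, 0.2, 0.6]
gripper_width: 0.996
gripper_force: 0.0
tcp_pos: [0.6211, 0.1121, 0.2984]
t 14.42 tcp [621.1 112.1 298.4] x,z ax [[1.0, 0.0, -0.004], [-0.004, -0.002, -1.0]] F [-0.1 -1.   0.9] w 0.998 gf 0.0
medium_sieve_mid 0.95 513 axis [458.8  53. ] z [0.00014539 0.12002074]
top ring (array([0.45734885, 0.05148331]), np.float64(0.028119837167466244)) 98 z [0.1174 0.1198 0.1224]
t 14.57 tcp [621.3 112.1 302.2] x,z ax [[1.0, 0.0, 0.003], [0.003, 0.001, -1.0]] F [ 0.6  0.2 -0.5] w 0.999 gf 0.0
```

View pics/s5.png

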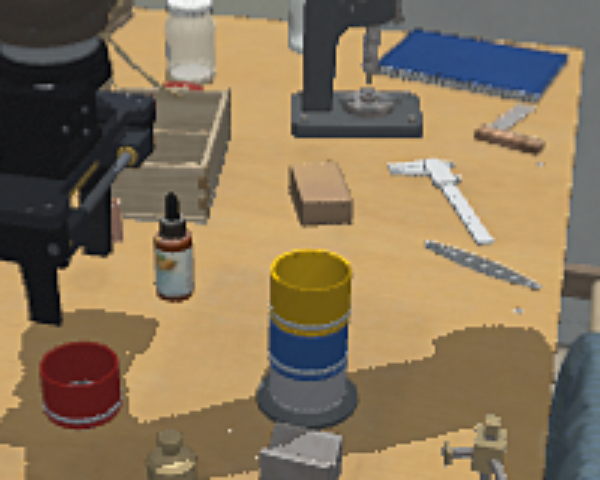

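```bash
python3 -m creep '[[1,0,0,30,0,0,0],[1,0,0,55,0,0,0],[1,0,0,80,0,0,0],[1,0,0,92,0,0,0],[1,0,0,97,0,0,0],[1,0,0,97,0,0,0],[0,0,0,97,0,0,0],[-1,0,0,97,0,0,0]]' | grep -v rot
python3 -m creep '[[-1,0,0,0,0,0,0],[-1,0,0,0,0,0,0],[-1,0,0,0,0,0,0],[-1,0,0,0,0,0,0],[-1,0,0,0,0,0,0],[-1,0,0,0,0,0,0]]' 
python3 -m creep '[[-1,0,0,-10,0,0,0],[-1,0,0,-35,0,0,0],[-1,0,0,-70,0,0,0],[-1,0,0,-105,0,0,0],[-1,0,0,-135,0,0,0],[-1,0,0,-150,0,0,0],[-1,0,0,-150,0,0,0],[-1,0,0,-150,0,0,0]]' | grep -v rot
```

```text
time_s: 15.23
tcp_pos: [0.6221, 0.1126, 0.2052]
wrist_force: [-0.1, 0.3, -1.2]
gripper_width: 0.923
gripper_force: 0.0
time_s: 15.73
tcp_pos: [0.6216, 0.1123, 0.2039]
ee_rot: [[1.0, 0.0, 0.001], [0.0, -1.0, 0.0], [0.001, -0.0, -1.0]]
wrist_force: [-0.7, 0.0, 4.2]
gripper_width: 0.693
gripper_force: 30.0
time_s: 16.4
tcp_pos: [0.621, 0.1122, 0.3536]
wrist_force: [-0.2, 0.2, -3.0]
gripper_width: 0.69
gripper_force: 30.0
```

```bash
python3 -m creep '[[-1,-25,9,0,0,0,0],[-1,-60,22,0,0,0,0],[-1,-95,35,0,0,0,0],[-1,-130,48,0,0,0,0],[-1,-155,58,0,0,0,0],[-1,-163.2,60.8,6,0,0,0],[-1,-163.2,60.8,13,0,0,0],[-1,-163.2,60.8,13,0,0,0]]' >/dev/null
python3 -m creep '[[-1,0,0,0,0,0,0],[-1,0,0,0,0,0,0]]' | grep tcp
python3 -c "
from h import *
I=held('coarse_sieve_mid',.458,.051,.145,.170); cv2.imwrite('pics/s6.png',cv2.resize(I[80:260,240:440,::-1],None,fx=3,fy=3))
st()"
```

```text
tcp_pos: [0.4593, 0.0519, 0.3395]
coarse_sieve_mid 0.82 245 axis [460.4  53.1] z [0.14090518 0.18603192]
t 17.33 tcp [459.1  51.9 339.8] x,z ax [[1.0, 0.0, -0.0], [-0.0, -0.0, -1.0]] F [ 0.8  0.2 -1.1] w 0.687 gf 30.0
```

View pics/s6.png

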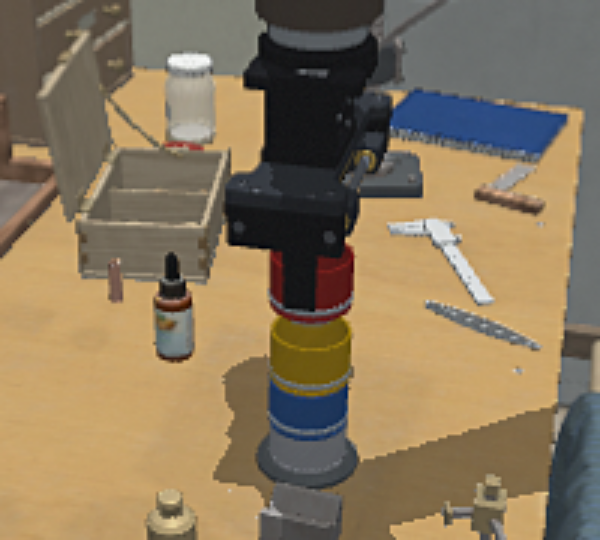

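```bash
python3 -m creep '[[-1,-0.5,0.2,5,0,0,0],[-1,-0.8,0.2,10,0,0,0],[-1,-0.8,0.2,14,0,0,0],[-1,-0.8,0.2,17,0,0,0],[-1,-0.8,0.2,19,0,0,0],[-1,-0.8,0.2,20.5,0,0,0],[-1,-0.8,0.2,21.5,0,0,0],[-1,-0.8,0.2,21.5,0,0,0]]' | grep -v rot
python3 -m creep '[[-1,0,0,0.7,0,0,0],[-1,0,0,1.4,0,0,0],[-1,0,0,2,0,0,0],[-1,0,0,2.4,0,0,0],[-1,0,0,2.4,0,0,0]]'
```

```text
time_s: 18.0
tcp_pos: [0.4574, 0.0512, 0.3185]
wrist_force: [0.4, -0.2, -1.7]
gripper_width: 0.687
gripper_force: 30.0
time_s: 18.42
tcp_pos: [0.4575, 0.0513, 0.3168]
ee_rot: [[1.0, 0.0, 0.001], [0.0, -1.0, 0.0], [0.001, -0.0, -1.0]]
wrist_force: [-0.9, 0.9, 3.1]
gripper_width: 0.693
gripper_force: 30.0
```

```bash
python3 -m creep '[[-1,0,0,0.7,0,0,0],[-1,0,0,0.7,0,0,0]]' | egrep "tcp|force"
python3 -m creep '[[0.5,0,0,0,0,0,0],[1,0,0,0,0,0,0],[1,0,0,0,0,0,0],[1,0,0,0,0,0,0],[1,0,0,-10,0,0,0],[1,0,0,-40,0,0,0],[1,0,0,-75,0,0,0],[1,0,0,-95,0,0,0]]' | grep -v rot
python3 -m creep '[[1,0,0,0,0,0,0],[1,0,0,0,0,0,0]]' | grep tcp
python3 - <<'E'
from h import *
st()
for c in ['top','side']:
    I,D=vision.capture(c); v,u=np.mgrid[0:400,0:640]; ok=D>0
    P=unproj(c,np.c_[u[ok],v[ok]],D[ok]); x,y=.4583,.2685; rr=np.hypot(P[:,0]-x,P[:,1]-y)
    K=P[(rr<.02)&(P[:,2]>.030)]; d=P[(rr<.036)&(P[:,2]>.010)&(P[:,2]<.02)]
    for n,T in (("knob",K),("disc",d)):
        (cx,cy),R=cv2.minEnclosingCircle((T[:,:2]*1000).astype(np.float32)); print(c,n,len(T),T[:,:2].mean(0),"enc",cx,cy,R)
E
```

```text
tcp_pos: [0.4576, 0.0513, 0.3168]
wrist_force: [-3.2, -0.2, 7.7]
gripper_force: 30.0
time_s: 19.25
tcp_pos: [0.458, 0.0513, 0.4136]
wrist_force: [0.5, 0.5, 0.8]
gripper_width: 0.995
gripper_force: 0.0
tcp_pos: [0.4574, 0.0513, 0.4114]
t 19.42 tcp [457.4  51.3 411.4] x,z ax [[1.0, 0.0, 0.002], [0.002, 0.001, -1.0]] F [ 0.1 -0.5 -0.9] w 0.999 gf 0.0
top knob 50 [0.45932559 0.26730487] enc 458.5072326660156 267.3728942871094 10.670022964477539
top disc 172 [0.47069603 0.27082587] enc 460.63226318359375 267.99237060546875 29.424623489379883
side knob 110 [0.45923498 0.27123461] enc 459.915283203125 268.1148681640625 11.802531242370605
side disc 460 [0.45795324 0.27425106] enc 459.99432373046875 268.2373046875 30.418983459472656
```

```bash
python3 -m creep '[[1,0,-36,0,0,0,0],[1,0,-72,0,0,0,0],[1,0,-108,0,0,0,0],[1,1,-144,0,0,0,0],[1,1.8,-180,10,0,0,0],[1,1.8,-205,40,0,0,0],[1,1.8,-215.8,80,0,0,0],[1,1.8,-215.8,110,0,0,0]]' | grep tcp
python3 -m creep '[[0,0,0,0,0,0,0],[0,0,0,35,0,0,0],[0,0,0,65,0,0,0],[0,0,0,85,0,0,0],[0,0,0,95,0,0,0],[0,0,0,95,0,0,0],[0,0,0,95,0,0,0]]' | grep tcp
python3 -c "
from h import *
st()
I,D=vision.capture('top'); topring(.4573,.0513,.14)
I=held('coarse_sieve_mid',.458,.051,.125,.155); cv2.imwrite('pics/s7.png',cv2.resize(I[120:340,240:440,::-1],None,fx=2.7,fy=2.7))
st()"
```

```text
tcp_pos: [0.4583, 0.2689, 0.2966]
tcp_pos: [0.4597, 0.2672, 0.2064]
t 20.77 tcp [459.7 267.2 206.4] x,z ax [[1.0, 0.0, 0.001], [0.001, 0.0, -1.0]] F [-0.5 -0.4  1. ] w 0.561 gf 0.0
top ring (array([0.4566183 , 0.05161078]), np.float64(0.028103102795133228)) 118 z [0.1547 0.1596 0.1621]
coarse_sieve_mid 0.65 0 axis [458.  51.] z [0.00019441 0.03768563]
t 20.97 tcp [459.6 267.4 207.2] x,z ax [[1.0, 0.0, 0.002], [0.002, 0.002, -1.0]] F [-0.5 -0.7 -0.6] w 0.514 gf 0.0
```

View pics/s7.png

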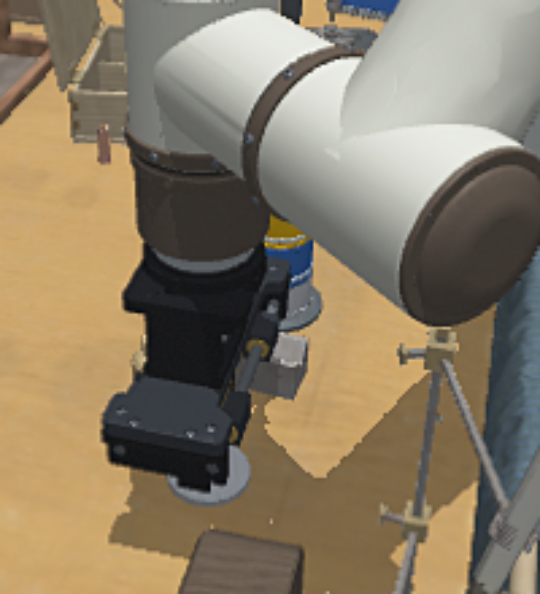

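```bash
python3 -m creep '[[0,0,0,4,0,0,0],[0,0,0,6.5,0,0,0],[0,0,0,6.5,0,0,0],[0,0,0,6.5,0,0,0],[0,0,0,6.5,0,0,0]]' | egrep "tcp|force|width"
python3 -m creep '[[-0.3,0,0,0,0,0,0],[-1,0,0,0,0,0,0],[-1,0,0,0,0,0,0],[-1,0,0,0,0,0,0],[-1,0,0,0,0,0,0],[-1,0,0,0,0,0,0],[-1,0,0,0,0,0,0],[-1,0,0,0,0,0,0]]'
```

```text
tcp_pos: [0.4592, 0.2671, 0.199]
wrist_force: [0.1, -0.2, -0.4]
gripper_width: 0.505
gripper_force: 0.0
time_s: 22.05
tcp_pos: [0.4592, 0.267, 0.1991]
ee_rot: [[1.0, 0.0, -0.0], [0.0, -1.0, -0.0], [-0.0, 0.0, -1.0]]
wrist_force: [0.2, -0.3, -0.3]
gripper_width: 0.24
gripper_force: 30.0
```

```bash
python3 -m creep '[[-1,0,0,-10,0,0,0],[-1,0,0,-40,0,0,0],[-1,0,0,-75,0,0,0],[-1,0,0,-115,0,0,0],[-1,0,0,-155,0,0,0],[-1,0,0,-185,0,0,0],[-1,0,0,-198,0,0,0],[-1,0,0,-198,0,0,0]]' | grep -v rot
python3 -m creep '[[-1,0,20,0,0,0,0],[-1,0,50,0,0,0,0],[-1,0,85,0,0,0,0],[-1,0,120,0,0,0,0],[-1,0,155,0,0,0,0],[-1,-1,185,0,0,0,0],[-1,-1.8,207,0,0,0,0],[-1,-1.8,215.6,0,0,0,0]]' | grep tcp
python3 -m creep '[[-1,0,0,10,0,0,0],[-1,0,0,20,0,0,0],[-1,0,0,20,0,0,0],[-1,0,0,20,0,0,0]]' | grep -v rot
python3 -c "
from h import *
I,D=vision.capture('side'); 
for n,z0,z1,x in (('coarse_sieve_mid',.125,.158,1),('lid_mid',.178,.1945,1)): I=held(n,.458,.051,z0,z1)
cv2.imwrite('pics/s8.png',cv2.resize(I[60:240,240:440,::-1],None,fx=3,fy=3))
st()"
```

```text
time_s: 22.72
tcp_pos: [0.4594, 0.2672, 0.402]
wrist_force: [0.2, 0.0, -0.1]
gripper_width: 0.238
gripper_force: 30.0
tcp_pos: [0.4562, 0.0489, 0.3956]
time_s: 23.72
tcp_pos: [0.4572, 0.0516, 0.376]
wrist_force: [-0.3, 0.2, -1.2]
gripper_width: 0.241
gripper_force: 30.0
coarse_sieve_mid 0.72 575 axis [458.2  52.9] z [0.11943389 0.16019305]
lid_mid 0.78 212 axis [461.1  48.4] z [0.18015451 0.19392342]
t 23.97 tcp [457.5  51.8 377.5] x,z ax [[1.0, 0.001, 0.001], [0.001, 0.0, -1.0]] F [-0.8  0.2 -1.3] w 0.24 gf 30.0
```

View pics/s8.png

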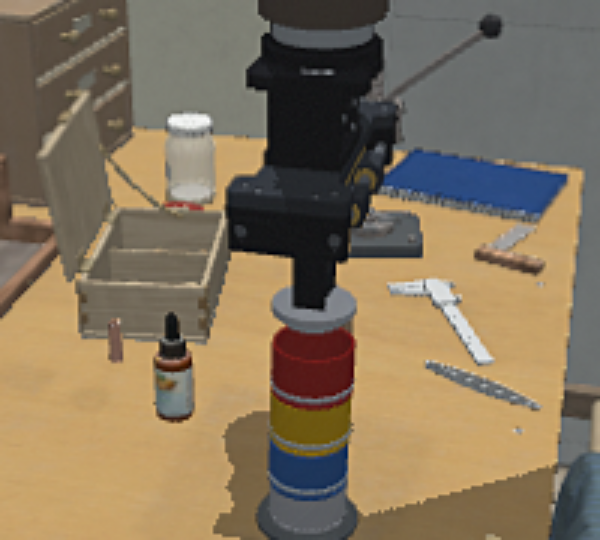

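```bash
python3 -c "
from h import *
I,D=vision.capture('side'); P,cf=cloud('side','lid_mid',D)
T=P[(P[:,2]>.181)&(P[:,2]<.198)&(np.hypot(P[:,0]-.458,P[:,1]-.052)<.036)]; print(len(T),cv2.minEnclosingCircle((T[:,:2]*1000).astype(np.float32)))
Q,cf=cloud('side','coarse_sieve_mid',D); T=Q[(Q[:,2]>.13)&(np.hypot(Q[:,0]-.458,Q[:,1]-.052)<.036)]; print(len(T),cv2.minEnclosingCircle((T[:,:2]*1000).astype(np.float32)))
st()"
```

```text
226 ((457.5950927734375, 54.75394821166992), 29.869901657104492)
557 ((457.9261169433594, 53.61672592163086), 31.48828887939453)
t 24.12 tcp [457.4  51.6 377.3] x,z ax [[1.0, 0.0, 0.001], [0.001, 0.0, -1.0]] F [ 0.8 -0.7 -0.9] w 0.239 gf 30.0
```

```bash
python3 -m creep '[[-1,0.2,0.3,6,0,0,0],[-1,0.2,0.3,12,0,0,0],[-1,0.2,0.3,15,0,0,0],[-1,0.2,0.3,18,0,0,0],[-1,0.2,0.3,20,0,0,0],[-1,0.2,0.3,22,0,0,0],[-1,0.2,0.3,23.5,0,0,0],[-1,0.2,0.3,23.5,0,0,0]]' | grep -v rot
python3 -m creep '[[-1,0,0,0.7,0,0,0],[-1,0,0,1.4,0,0,0],[-1,0,0,2,0,0,0],[-1,0,0,2.3,0,0,0],[-1,0,0,2.3,0,0,0]]'
```

```text
time_s: 24.78
tcp_pos: [0.4576, 0.0511, 0.3532]
wrist_force: [0.1, 0.1, -1.3]
gripper_width: 0.236
gripper_force: 30.0
time_s: 25.2
tcp_pos: [0.4578, 0.0512, 0.352]
ee_rot: [[1.0, 0.0, 0.001], [0.0, -1.0, 0.0], [0.001, -0.0, -1.0]]
wrist_force: [-1.5, -0.7, 2.5]
gripper_width: 0.241
gripper_force: 30.0
```

Seated on contact at the expected height (0.352). Release, rise, move aside, check.

```bash
python3 -m creep '[[-0.4,0,0,0,0,0,0],[0,0,0,0,0,0,0],[0,0,0,0,0,0,0],[0,0,0,0,0,0,0],[0,0,0,0,0,0,0],[0,0,0,-20,0,0,0],[0,0,0,-55,0,0,0],[0,0,0,-90,0,0,0]]' | grep -v rot
python3 -m creep '[[0,0,40,-10,0,0,0],[0,0,80,-10,0,0,0],[0,0,120,-10,0,0,0],[0,0,160,-10,0,0,0],[0,0,200,-10,0,0,0],[0,0,200,-10,0,0,0],[0,0,200,-10,0,0,0]]' | grep tcp
python3 - <<'E'
from h import *
st()
I,D=vision.capture('side'); cv2.imwrite('pics/s9.png',cv2.resize(I[100:320,220:440,::-1],None,fx=2.7,fy=2.7))
topring(.4573,.0513,.15,.014,.034); topring(.4573,.0513,.18,0,.014)
T,D=vision.capture('top'); cv2.imwrite('pics/t9.png',cv2.resize(T[130:290,180:460,::-1],None,fx=2.8,fy=2.8))
st()
E
```

```text
time_s: 25.87
tcp_pos: [0.4574, 0.051, 0.4413]
wrist_force: [0.8, -0.2, -0.6]
gripper_width: 0.495
gripper_force: 0.0
tcp_pos: [0.4573, -0.1508, 0.4508]
t 26.45 tcp [ 457.3 -150.8  450.8] x,z ax [[1.0, -0.004, -0.001], [-0.001, 0.0, -1.0]] F [ 0.2 -0.4  0.6] w 0.5 gf 0.0
top ring (array([0.45701059, 0.04944049]), np.float64(0.025115846879643272)) 1642 z [0.601  0.6127 0.6175]
top ring (array([0.4573455 , 0.05127445]), np.float64(0.009909826229301514)) 401 z [0.6146 0.6168 0.6181]
t 26.65 tcp [ 457.7 -147.9  451.2] x,z ax [[1.0, 0.002, 0.0], [0.0, 0.0, -1.0]] F [-0.  -0.3  0.8] w 0.501 gf 0.0
```

View pics/s9.png

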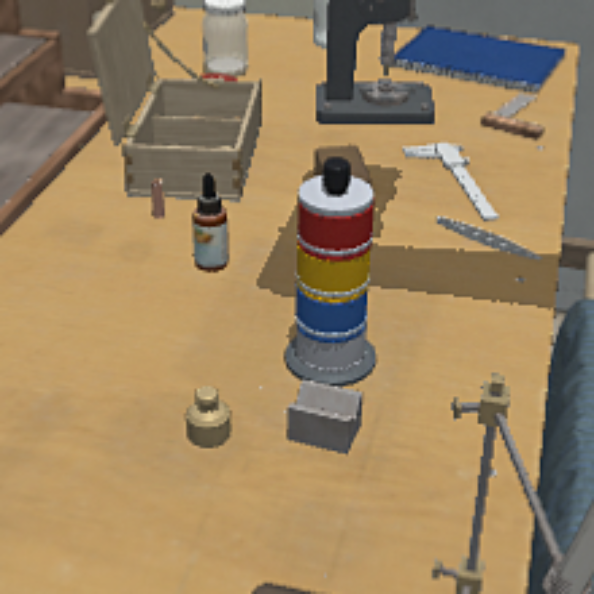

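View pics/t9.png

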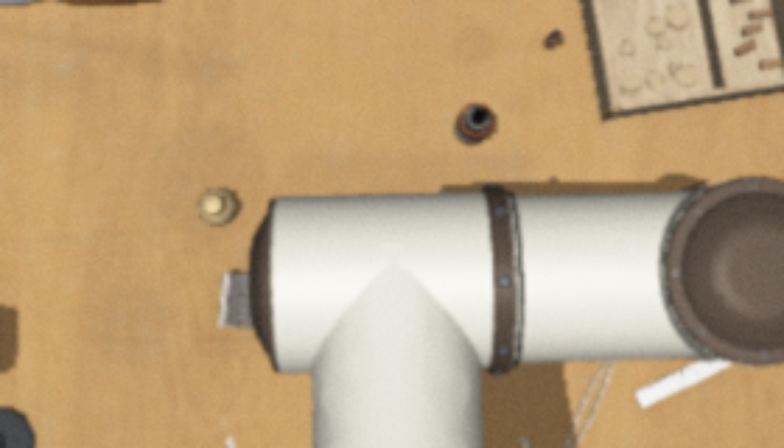

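```bash
python3 -c "
from h import *
I,D=vision.capture('side'); v,u=np.mgrid[0:400,0:640]; ok=D>0
P=unproj('side',np.c_[u[ok],v[ok]],D[ok])-[.4585,.0525,0]; rr=np.hypot(P[:,0],P[:,1])
T=P[(rr<.026)&(rr>.015)&(P[:,2]>.155)&(P[:,2]<.178)]; print('disc',len(T),np.percentile(T[:,2],[5,50,95]),'slope',np.linalg.lstsq(np.c_[T[:,:2],np.ones(len(T))],T[:,2],rcond=None)[0])
print('knob top',np.percentile(P[(rr<.009)&(P[:,2]>.15)][:,2],95))
f=P[(rr<.043)&(P[:,2]<.0105)&(P[:,2]>.0055)]; print('foot ext',np.percentile(f,[1,99],axis=0)); st()"
```

```text
disc 127 [0.16563149 0.16683807 0.16774107] slope [-0.00182752 -0.00742305  0.16680965]
knob top 0.1934440168284208
foot ext [[-0.03706031 -0.02277966  0.00559052]
 [ 0.03802044  0.03766638  0.01042778]]
t 26.7 tcp [ 457.8 -147.7  451.3] x,z ax [[1.0, 0.002, 0.0], [0.0, 0.0, -1.0]] F [0.4 0.1 0. ] w 0.504 gf 0.0
```

Disc top is at 0.1668 (expected 0.167), the knob top is at 0.193, and the lid is level: fully seated.

```bash
python3 -c "from station import r; print(r.finish_job())"
```

```text
the job is handed in; nothing more can be done
None
```

The stack is built in the order asked (blue, yellow, red, lid) and handed in at about 27 s, with each piece measured at its seated height and the lid level; the pan was not seen to move, and the bystanders in view were still standing (cork block mostly hidden in the last picture).

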